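Snap the lid of a food pan shut all round

ROBOT

A 6-joint arm with a two-finger parallel gripper is mounted at the origin on the work surface. World frame = base frame: x ahead of the robot, y to its left, z up, the work surface at z = 0. Lengths are in mm, angles in rad, forces in N, time in s.
With the tool pointing down it reaches from about 350 to 775 mm from the base axis. Payload 7.3 kg.
Tool frame: the origin (TCP) lies midway between the tips of the shut fingers; the grasp point (between the pads) lies 19 mm behind it; z points along the fingers, y is the line along which they close (so a half turn about z gives the same grasp; the last joint's range is limited). The gripper opens to 92 mm and grips with 3 to 60 N. Pads are 19 mm wide; open, the fingers measure 130 mm over their backs; the gripper's body (75 mm by 190 mm) begins 47 mm behind the grasp point.
Start: joints at [1.116, 0.342, 1.524, -0, 1.275, -0.146], TCP at [159.541, 500.192, 226.741] pointing down, gripper open.
Joint ranges: [-2.53, 2.53], [-0.77, 2.02], [0.04, 2.7], [-1, 4.14], [0.28, 2.66], [-3.11, 3.11]. Speed limits (rad/s): [2.57, 2.57, 3.14, 3.14, 3.14, 3.14].

INTERFACE

Orientations are given as [roll, pitch, yaw] about the fixed x, y, z axes, in that order (R = Rz(yaw) Ry(pitch) Rx(roll)).
In Python, from plant import get_obs, capture, camera_model, close_job, search_frame, regions_of, pinpoint gives the robot as it stands. The module is installed in compiled form; this text tells all that it offers.
- The arm moves only by the shell command python3 -m pendant 'ROWS'. ROWS is JSON, one flat list of numbers, 7 for each row, row after row: the shift along the tool's x, y, z in units of 30 mm (1.0 is 30 mm), then the turn, a rotation vector about the tool's x, y, z in units of 4 degrees (1.0 is 4 degrees), then the closure, from -1 (fully open) to 1 (shut), so that 0 is half open. In form: [dx, dy, dz, wx, wy, wz, gripper, dx, dy, dz, wx, wy, wz, gripper, ...]. A call has 1 to 12 rows; each row shifts and turns the commanded pose from where the row before left it, along the tool's axes as they then stand; what a row does not reach is not made up. A row lasts 1/10 s, in which the tool goes at most 50 mm and 8.59 degrees, less where a joint would pass 70% of its speed; a pose out of reach is approached as far as the arm can. A call with a number of a shift or a turn outside -1 to 1 is refused whole. A call with a gripper value outside its range is refused whole. The fingers move at their own pace and stop on an object; the grip force is fixed at half the most. Time passes only in rows, so rows that do not move let the fingers close. It gives the time, the measured TCP pose, the force, the opening and the grip force at its end, in the units of the state.
- get_obs(): the state, without advancing time (a new reading comes with each control period).
- capture(name): name is "scene" or "top"; returns the picture (480x640x3 uint8, red, green, blue); there is no depth.
- camera_model(name): a dict with "fov_y" (degrees; the focal length in pixels is half the picture's height over the tangent of half this angle, whatever the lens; pixels are square), "cx", "cy" (the principal point, pixels), "pose" (4x4, takes a point from camera to world coordinates). Camera axes: x right, y up, looking along -z (the intrinsics and any distortion apply to the point x, -y, -z); pixel columns grow to the right and rows downward; lengths in mm; the calibration is good to about 2 mm. A picture is of the moment at which its call begins. camera_model takes no time and is no camera call.
- close_job(): hands the job in; it is judged then, once.
Trained networks look in the newest picture that a camera, given by its name, has taken for a name from the list of things; names that differ only in an ending like _2 or _b are one class to them, and where a whole thing is asked for, a point or a joint stands for the part that bears it (a point fixed in the world has none). Each returns a list of dicts, best first, with "score" (0 to 1); they miss things now and then, are a little off and sometimes report something else, mostly with a low value. They report only what shows in the picture. A call takes as long as a camera call.
- search_frame(camera, thing): "location" ([column, row] in pixels, amid what is visible of it).
- regions_of(camera, thing): "pixels" (480x640 bool, what is visible of it) and "location" ([column, row] in pixels, amid what is visible of it).
- pinpoint(camera, thing): "location" ([column, row] in pixels: a listed point, or the origin of a listed thing).
The state is a dict: "time": time; "joint_positions": joint angles; "dq": joint speeds; "tau": joint torques, N m; "tool_pos": TCP position; "tcp_rot": TCP orientation; "contact_force": force on the tool from outside, world axes, zero at the start; "moment": the same for the moment, N m; "grip_width": finger opening in mm; "finger_force": force on a finger pad.
Only numpy, scipy, OpenCV 4.12 (cv2) and the standard library are available. Lean on these libraries where they do the work, as an engineer would, in place of code of your own. Each camera call takes 0.05 s, during which the arm holds its last target. There are 200 camera calls.

TASK

The lid of the small steel food pan lies in place, but the four sections of its rim still stand up. Press around the rim, section by section, until all four have clicked down flush. Press firmly but without crushing the lid, do not lift, tip or shift the pan, and leave the mug, bottle and spatula as they are.

Things in the scene. Friction and masses are not known exactly. Their poses are not given: they have to be found in the camera images.
- pan: steel food pan, 1.4 to 2.4 kg, loose, with white plastic clip-on lid lying on it. Origin: centre of underside; x, y along the lid's sides, z up. Body 150 x 136 mm; lid 190 (x) x 176 (y) mm: sunken fixed middle 104 mm above the bench, fixed 28 mm corner pieces 108 mm, between them four hinged rim sections 30 mm wide. Pressing the middle or corners closes nothing.
- press_far (a point): middle of the upper face of the 112 mm long rim section at the +x end of the pan, 22 mm out from its hinge line, 8 mm in from its outer edge; moves with it: 115 mm above the bench raised, 108 mm shut (outer edge 118 raised). Pressed straight down it resists with 6 to 9 N at first, past half-way snaps shut and stops hard; let go earlier, it springs back. Shut, it stays shut.
- sec_far (a joint): hinge of that section (+x end of the pan), rad: 0 raised (20 degrees up), 0.35 clicked shut and flush. The hinge line is the section's inner edge, next to the lid's sunken middle
- press_left (a point): middle of the upper face of the 126 mm long rim section at the +y side of the pan, 22 mm out from its hinge line, 8 mm in from its outer edge; moves with it: 115 mm above the bench raised, 108 mm shut (outer edge 118 raised). Pressed straight down it resists with 6 to 9 N at first, past half-way snaps shut and stops hard; let go earlier, it springs back. Shut, it stays shut.
- sec_left (a joint): hinge of that section (+y side of the pan), rad: 0 raised (20 degrees up), 0.35 clicked shut and flush. The hinge line is the section's inner edge, next to the lid's sunken middle
- press_near (a point): middle of the upper face of the 112 mm long rim section at the -x end of the pan, 22 mm out from its hinge line, 8 mm in from its outer edge; moves with it: 115 mm above the bench raised, 108 mm shut (outer edge 118 raised). Pressed straight down it resists with 6 to 9 N at first, past half-way snaps shut and stops hard; let go earlier, it springs back. Shut, it stays shut.
- sec_near (a joint): hinge of that section (-x end of the pan), rad: 0 raised (20 degrees up), 0.35 clicked shut and flush. The hinge line is the section's inner edge, next to the lid's sunken middle
- press_right (a point): middle of the upper face of the 126 mm long rim section at the -y side of the pan, 22 mm out from its hinge line, 8 mm in from its outer edge; moves with it: 115 mm above the bench raised, 108 mm shut (outer edge 118 raised). Pressed straight down it resists with 6 to 9 N at first, past half-way snaps shut and stops hard; let go earlier, it springs back. Shut, it stays shut.
- sec_right (a joint): hinge of that section (-y side of the pan), rad: 0 raised (20 degrees up), 0.35 clicked shut and flush. The hinge line is the section's inner edge, next to the lid's sunken middle
- mug: steel mug, 72 mm across, 85 mm high, handle at its +y; bystander. Origin: centre of its underside
- bottle: clear plastic bottle with black cap, 52 mm across, 150 mm high; bystander. Origin: centre of its underside
- spatula: spatula lying flat on the bench along its own x; bystander. Origin: on its underside

How it is judged (in metres and radians):
At the end, for the whole second after the job is handed in: All four rim sections are clicked shut (each hinge past 0.31 of 0.35 rad); the pan stands level and at rest within 30 mm of where it started; mug and bottle stand upright and mug, bottle and spatula are within 30 mm of where they started (value of joint each of sec_far, sec_left, sec_near, sec_right above 0.31 rad and distance of each of pan, mug, bottle, spatula from where it was at the start of the episode below 0.03 m and angle between pan's own z axis and vertical below 0.05 rad and linear speed of pan below 0.02 m/s and angle between each of mug, bottle's own z axis and vertical below 0.1 rad); the robot touches nothing.
It fails at once if the pan is lifted or tipped (height (world z) of pan above 0.012 m or angle between pan's own z axis and vertical above 0.12 rad).
It fails at once if the pan is shifted by more than 30 mm (distance of pan from where it was at the start of the episode above 0.03 m).
It fails at once if the lid is crushed (pressed with over 90 N) (contact force between any of the fingers, the arm and pan above 90 N).
It fails at once if the mug, bottle or spatula is moved by more than 30 mm (distance of any of mug, bottle, spatula from where it was at the start of the episode above 0.03 m).
It also fails if it takes over 51 s, if anything falls off the work surface, if the arm or the gripper's body presses on something with over 40 N, if the wrist force passes 120 N, or if a joint passes its speed limit or range.

## Working session

There is one attempt and no reset: what is moved stays moved. The work goes in short steps, Python scripts to look and compute and a shell command to move; the robot and the scene stay as the last step left them, time stands still between calls to the robot, and variables do not carry over. Pictures are saved under pics/ and viewed, at most 10 in all, crops included, and the job is handed in when it is done.

```bash
mkdir -p pics; cat > h.py <<'E'
import numpy as np, cv2
from plant import *
def ray(cam,px):
    m=camera_model(cam); f=240/np.tan(np.radians(m["fov_y"])/2); P=np.array(m["pose"])
    d=P[:3,:3]@np.array([(px[0]-m["cx"])/f,-(px[1]-m["cy"])/f,-1]); return P[:3,3],d
def at_z(cam,px,z):
    o,d=ray(cam,px); return o+d*(z-o[2])/d[2]
E
python3 - <<'E'
from h import *
np.set_printoptions(precision=1,suppress=True)
for c in("top","scene"):
    cv2.imwrite(f"pics/{c}0.png",capture(c)[:,:,::-1]); m=camera_model(c); print({k:v for k,v in m.items() if k!="pose"},np.array(m["pose"])[:3,3])
    for t,z in(("pan",0),("press_far",115),("press_left",115),("press_near",115),("press_right",115),("mug",0),("bottle",0),("spatula",0)):
        for r in pinpoint(c,t)[:2]: print(c,t,round(r["score"],2),np.array(r["location"]),at_z(c,r["location"],z))
s=get_obs();print(s["time"],s["tool_pos"],s["tcp_rot"],s["contact_force"])
E
```

```text
{'fov_y': 48.32634403175554, 'cx': 325.6655409263933, 'cy': 242.69625317924496} [ 544.7   94.2 1330.2]
top pan 0.72 [347.4 251.2] [596.9   4.9   0. ]
top press_far 0.55 [358.5 216.9] [670.9 -12.7 115. ]
top press_left 0.72 [313.5 239.4] [619.   89.9 115. ]
top press_near 0.83 [334.8 286.5] [512.2  41.2 115. ]
top press_right 0.75 [383.9 259.5] [573.7 -70.6 115. ]
top press_right 0.7 [431.  265.3] [ 560.8 -178.4  115. ]
top mug 0.88 [255.8 212.3] [693.  233.4   0. ]
top bottle 0.67 [352.7 179.7] [776.6  -8.3   0. ]
{'fov_y': 54.06389633611083, 'cx': 328.64209923641465, 'cy': 231.73436998600303} [1313.4  403.3  838.1]
scene pan 0.61 [308.1 249.2] [585.3   0.3   0. ]
scene press_far 0.57 [281.6 234.8] [672.  -18.3 115. ]
scene press_far 0.21 [332.2 204.9] [527.1  36.9 115. ]
scene press_left 0.96 [331.9 236.8] [627.   84.6 115. ]
scene press_near 0.89 [335.7 205. ] [523.6  44.5 115. ]
scene press_right 0.95 [286.3 200.8] [563.7 -68.6 115. ]
scene mug 0.63 [376.3 314.7] [696.5 229.1   0. ]
scene bottle 0.9 [264.5 307.4] [789.8  -0.5   0. ]
scene spatula 0.6 [242.  222.4] [ 576.3 -203.1    0. ]
scene spatula 0.3 [331.9 203.9] [398.5 -24.    0. ]
0.9 [159.5 500.2 226.7] [3.1 0.  2.8] [ 0.2 -0.1 -0.6]
```

View pics/top0.png

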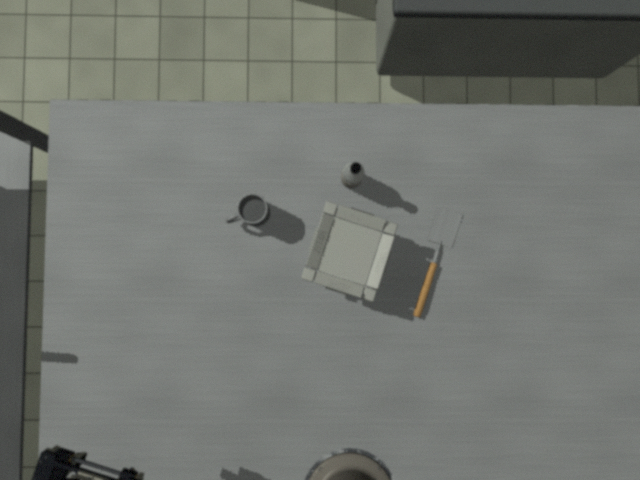

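View pics/scene0.png

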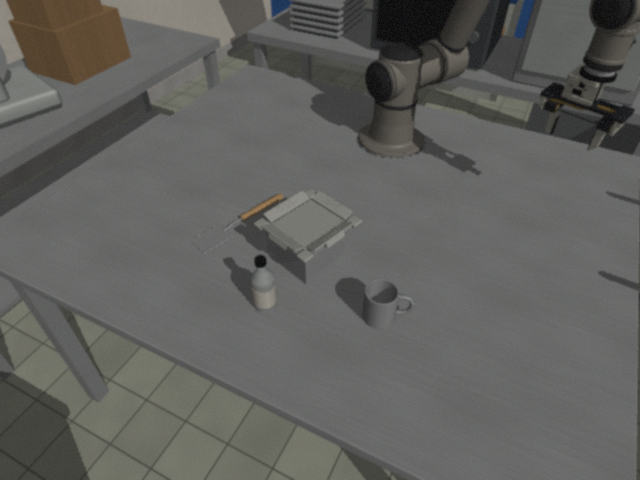

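The top view shows the lid with corners near (330,208), (390,228), (372,296) and (307,274), and all four rim sections up. The mug is at (253,210), the bottle at (352,175) and the spatula handle at (427,290). The scene view agrees with this. Next I fit the pan pose.

```bash
cat > fit.py <<'E'
from h import *
from scipy.optimize import least_squares
np.set_printoptions(precision=1,suppress=True)
L={"press_far":(85.7,0),"press_left":(0,78.7),"press_near":(-85.7,0),"press_right":(0,-78.7)}
obs=[]
for c in("top","scene"):
    capture(c)
    for t in L:
        obs+= [(c,t,at_z(c,r["location"],115)[:2]) for r in pinpoint(c,t)[:1]]
    if c=="top":
        m=regions_of(c,"pan")[0]["pixels"].astype(np.uint8)
        k=cv2.convexHull(cv2.findNonZero(m))[:,0]
        w=np.array([at_z(c,p,113)[:2] for p in k.astype(float)],np.float32)
        print("rect",cv2.minAreaRect(w))
R=lambda a:np.array([[np.cos(a),-np.sin(a)],[np.sin(a),np.cos(a)]])
f=lambda p:np.concatenate([p[:2]+R(p[2])@L[t]-o for _,t,o in obs])
s=least_squares(f,[594,12,-.3],loss="soft_l1",f_scale=4); p=s.x
print(p[:2],p[2]); 
for (c,t,_),e in zip(obs,f(p).reshape(-1,2)): print(c,t,e)
for t in L: print(t,p[:2]+R(p[2])@L[t])
E
python3 fit.py; python3 -c "
from h import *
print(get_obs()['tcp_rot'])
g=cv2.imread('pics/top0.png')[190:310,290:410]
cv2.imwrite('pics/crop.png',cv2.resize(g,(600,600),interpolation=cv2.INTER_CUBIC))"
```

```text
rect ((593.0142822265625, 8.785728454589844), (181.81407165527344, 195.7830047607422), 71.79495239257812)
[594.7   4.5] -0.3751939810586024
top press_far [3.  0.3]
top press_left [ 0.5 -9.7]
top press_near [-0.2  3.3]
top press_right [-2.8 -8.6]
scene press_far [2.  1.5]
scene press_left [-2.8 -3. ]
scene press_near [-4.2  2.6]
scene press_right [4.3 5.9]
press_far [674.5 -26.9]
press_left [623.6  77.8]
press_near [515.   35.9]
press_right [565.9 -68.7]
[ 3.14148079e+00 -6.91698441e-06  2.83277666e+00]
```

View pics/crop.png

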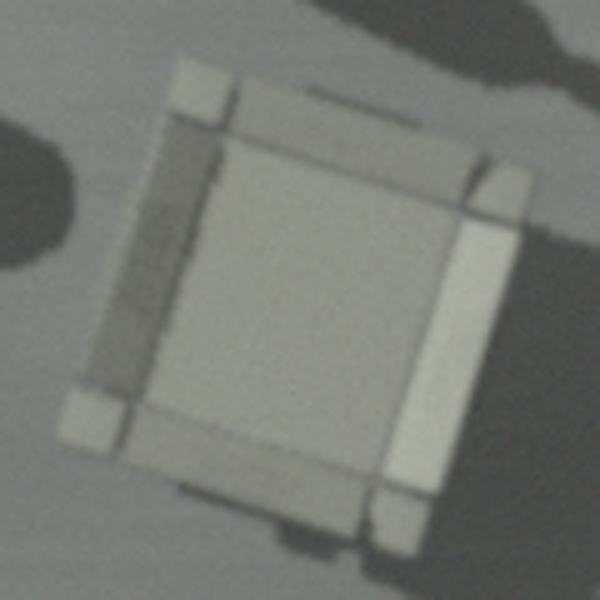

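The crop shows the lid's outer corners at about (182,55), (537,172), (415,557) and (58,440) in crop pixels. I'll use these as a precise check.

```bash
python3 - <<'E'
from h import *
np.set_printoptions(precision=1,suppress=True)
q=np.array([at_z("top",(x/5+289.6,y/5+189.6),108)[:2] for x,y in((182,55),(537,172),(415,557),(58,440))])
c=q.mean(0);print(q,c)
ux=(q[0]+q[1]-q[2]-q[3])/2; uy=(q[0]+q[3]-q[1]-q[2])/2
print(np.linalg.norm(ux),np.linalg.norm(uy),np.arctan2(ux[1],ux[0]),np.arctan2(-uy[0],uy[1]))
a=(np.arctan2(ux[1],ux[0])+np.arctan2(-uy[0],uy[1]))/2
x=np.array([np.cos(a),np.sin(a)]);y=np.array([-x[1],x[0]])
print(a,c+85*x,c+78*y,c-85*x,c-78*y)
t=2.83278; tx=np.array([np.cos(t),np.sin(t)]);ty=np.array([np.sin(t),-np.cos(t)])
for n,g in(("near",c-85*x),("left",c+78*y),("far",c+85*x),("right",c-78*y)):
    d=g-np.array([159.5,500.2]);print(n,d@tx/30,d@ty/30)
E
```

```text
[[ 708.9   61.5]
 [ 655.7 -102.1]
 [ 479.2  -45.4]
 [ 532.1  117.6]] [594.    7.9]
185.4226214908528 171.68198677245405 -0.30913060666901276 -0.314135433866429
-0.3116330202677209 [674.9 -18.2] [617.9  82.1] [513.1  33.9] [570.1 -66.4]
near -15.951813818166865 -11.224570526674167
left -18.792468826318714 -8.632571895802693
far -21.618457947188578 -11.240552583327608
right -18.77780293903673 -13.832551214199084
```

```bash
python3 -m pendant '[-0.4,-0.28,0,0,0,0,1,-0.8,-0.56,0,0,0,0,1,-0.8,-0.56,0,0,0,0,1,-0.8,-0.56,0,0,0,0,1,-0.8,-0.56,0,0,0,0,1,-0.8,-0.56,0,0,0,0,1,-0.8,-0.56,0,0,0,0,1,-0.8,-0.56,0,0,0,0,1,-0.8,-0.56,0,0,0,0,1,-0.8,-0.56,0,0,0,0,1,-0.8,-0.56,0,0,0,0,1]'
python3 -m pendant '[-0.8,-0.56,0.3,0,0,0,1,-0.8,-0.56,0.3,0,0,0,1,-0.8,-0.56,0.3,0,0,0,1,-0.8,-0.56,0.3,0,0,0,1,-0.8,-0.56,0.3,0,0,0,1,-0.8,-0.56,0.3,0,0,0,1,-0.8,-0.56,0.3,0,0,0,1,-0.8,-0.56,0.3,0,0,0,1,-0.8,-0.56,0.2,0,0,0,1,-0.4,-0.28,0.2,0,0,0,1,0,0,0,0,0,0,1,0,0,0,0,0,0,1]'
```

```text
time: 2.55
tool_pos: [346.6, 253.7, 226.8]
tcp_rot: [3.142, 0.0, 2.833]
contact_force: [0.5, 0.3, 0.3]
grip_width: 8.4
finger_force: 0.0
time: 3.75
tool_pos: [513.9, 34.5, 142.6]
tcp_rot: [3.141, -0.001, 2.832]
contact_force: [-0.7, -0.4, 0.3]
grip_width: 0.5
finger_force: 0.0
```

```bash
python3 -m pendant '[0,0,0.2,0,0,0,1,0,0,0.2,0,0,0,1,0,0,0.2,0,0,0,1,0,0,0.1,0,0,0,1,0,0,0.1,0,0,0,1,0,0,0.05,0,0,0,1,0,0,0.05,0,0,0,1,0,0,0,0,0,0,1]'
python3 -m pendant '[0,0,0.05,0,0,0,1,0,0,0.05,0,0,0,1,0,0,0,0,0,0,1]'
```

```text
time: 4.55
tool_pos: [514.1, 34.6, 116.1]
tcp_rot: [3.141, -0.001, 2.833]
contact_force: [-3.9, 2.5, 7.5]
grip_width: 0.4
finger_force: 3.2
time: 4.85
tool_pos: [514.8, 34.2, 112.6]
tcp_rot: [3.142, 0.0, 2.833]
contact_force: [-0.1, -0.3, 0.2]
grip_width: 0.2
finger_force: 0.0
```

```bash
python3 -m pendant '[0,0,0.05,0,0,0,1,0,0,0.05,0,0,0,1,0,0,0.03,0,0,0,1,0,0,0,0,0,0,1]'
python3 -m pendant '[0,0,0.03,0,0,0,1,0,0,0,0,0,0,1]'
```

```text
time: 5.25
tool_pos: [514.6, 34.2, 108.6]
tcp_rot: [-3.142, -0.0, 2.833]
contact_force: [-0.5, 0.6, -0.0]
grip_width: 0.6
finger_force: 0.0
time: 5.45
tool_pos: [514.8, 34.2, 108.2]
tcp_rot: [3.141, 0.0, 2.833]
contact_force: [-0.4, -0.9, 3.7]
grip_width: 0.1
finger_force: 1.6
```

Near closed: the force dropped on the snap and there was hard contact at 108.2. Next is left.

```bash
python3 -m pendant '[0,0,-0.4,0,0,0,1,0,0,-0.4,0,0,0,1,-0.4,0.37,0,0,0,0,1,-0.6,0.56,0,0,0,0,1,-0.8,0.74,0,0,0,0,1,-0.6,0.56,0,0,0,0,1,-0.4,0.37,0,0,0,0,1,0,0,0,0,0,0,1,0,0,0.2,0,0,0,1,0,0,0.15,0,0,0,1,0,0,0.1,0,0,0,1,0,0,0,0,0,0,1]'
python3 -m pendant '[0,0,0.05,0,0,0,1,0,0,0.05,0,0,0,1,0,0,0.05,0,0,0,1,0,0,0,0,0,0,1]'
python3 -m pendant '[0,0,0.05,0,0,0,1,0,0,0.05,0,0,0,1,0,0,0.05,0,0,0,1,0,0,0,0,0,0,1]'
```

```text
time: 6.65
tool_pos: [617.8, 82.7, 118.0]
tcp_rot: [-3.141, -0.001, 2.832]
contact_force: [0.2, -0.0, -1.2]
grip_width: 0.6
finger_force: 0.0
time: 7.05
tool_pos: [618.7, 83.5, 114.8]
tcp_rot: [3.14, 0.001, 2.833]
contact_force: [-0.9, 2.4, 4.4]
grip_width: 0.5
finger_force: 2.0
time: 7.45
tool_pos: [618.1, 82.8, 108.6]
tcp_rot: [-3.141, -0.001, 2.833]
contact_force: [0.7, -0.7, -0.0]
grip_width: 0.1
finger_force: 0.0
```

```bash
python3 -m pendant '[0,0,0.04,0,0,0,1,0,0,0,0,0,0,1]'
python3 -m pendant '[0,0,-0.4,0,0,0,1,0,0,-0.4,0,0,0,1,-0.4,-0.37,0,0,0,0,1,-0.6,-0.56,0,0,0,0,1,-0.8,-0.74,0,0,0,0,1,-0.6,-0.56,0,0,0,0,1,-0.4,-0.37,0,0,0,0,1,0,0,0,0,0,0,1,0,0,0.2,0,0,0,1,0,0,0.15,0,0,0,1,0,0,0.1,0,0,0,1,0,0,0,0,0,0,1]'
python3 -m pendant '[0,0,0.05,0,0,0,1,0,0,0.05,0,0,0,1,0,0,0.05,0,0,0,1,0,0,0,0,0,0,1]'
python3 -m pendant '[0,0,0.05,0,0,0,1,0,0,0.05,0,0,0,1,0,0,0.05,0,0,0,1,0,0,0,0,0,0,1]'
```

```text
time: 7.65
tool_pos: [618.4, 82.9, 108.3]
tcp_rot: [-3.142, -0.0, 2.833]
contact_force: [-0.6, -0.5, 2.4]
grip_width: 0.0
finger_force: 0.9
time: 8.85
tool_pos: [674.3, -15.8, 118.5]
tcp_rot: [3.141, -0.001, 2.834]
contact_force: [-0.6, -0.1, 0.3]
grip_width: 0.3
finger_force: 0.1
time: 9.25
tool_pos: [675.5, -16.4, 115.2]
tcp_rot: [3.141, 0.002, 2.833]
contact_force: [1.3, 1.9, 3.7]
grip_width: 0.5
finger_force: 1.9
time: 9.65
tool_pos: [674.2, -17.0, 108.7]
tcp_rot: [-3.141, -0.002, 2.833]
contact_force: [0.2, 0.1, 0.4]
grip_width: 0.4
finger_force: 0.0
```

Far behaves the same way. Next is right (tool x +2.83, y -2.6).

```bash
python3 -m pendant '[0,0,0.04,0,0,0,1,0,0,0,0,0,0,1]'
python3 -m pendant '[0,0,-0.4,0,0,0,1,0,0,-0.4,0,0,0,1,0.4,-0.37,0,0,0,0,1,0.6,-0.56,0,0,0,0,1,0.8,-0.74,0,0,0,0,1,0.6,-0.56,0,0,0,0,1,0.4,-0.37,0,0,0,0,1,0,0,0,0,0,0,1,0,0,0.2,0,0,0,1,0,0,0.15,0,0,0,1,0,0,0.1,0,0,0,1,0,0,0,0,0,0,1]'
python3 -m pendant '[0,0,0.05,0,0,0,1,0,0,0.05,0,0,0,1,0,0,0.05,0,0,0,1,0,0,0,0,0,0,1]'
python3 -m pendant '[0,0,0.05,0,0,0,1,0,0,0.05,0,0,0,1,0,0,0.05,0,0,0,1,0,0,0,0,0,0,1]'
python3 -m pendant '[0,0,0.04,0,0,0,1,0,0,0,0,0,0,1]'
```

```text
time: 9.85
tool_pos: [674.7, -16.9, 108.4]
tcp_rot: [-3.142, -0.0, 2.833]
contact_force: [-0.6, 0.2, -0.1]
grip_width: 0.3
finger_force: 0.0
time: 11.05
tool_pos: [571.1, -65.2, 118.1]
tcp_rot: [3.142, -0.001, 2.833]
contact_force: [0.1, -0.6, 0.3]
grip_width: 0.9
finger_force: 0.0
time: 11.45
tool_pos: [571.4, -65.7, 115.6]
tcp_rot: [3.141, 0.001, 2.833]
contact_force: [-1.8, 0.8, 8.7]
grip_width: 0.8
finger_force: 4.1
time: 11.85
tool_pos: [570.9, -65.5, 109.7]
tcp_rot: [3.141, -0.0, 2.833]
contact_force: [-0.0, -0.1, -0.4]
grip_width: 0.4
finger_force: 0.0
time: 12.05
tool_pos: [570.9, -65.5, 108.4]
tcp_rot: [3.141, -0.001, 2.833]
contact_force: [1.3, 0.6, 0.3]
grip_width: 0.3
finger_force: 0.0
```

Press slightly more, then lift, back off towards the start side and look.

```bash
python3 -m pendant '[0,0,0.03,0,0,0,1,0,0,0,0,0,0,1]'
python3 -m pendant '[0,0,-0.5,0,0,0,1,0,0,-1,0,0,0,1,0,0,-1,0,0,0,1,0,0,-1,0,0,0,1,0.6,0.3,0,0,0,0,1,0.8,0.7,0,0,0,0,1,0.8,0.7,0,0,0,0,1,0.8,0.7,0,0,0,0,1,0.8,0.7,0,0,0,0,1,0.8,0.7,0,0,0,0,1,0.8,0.7,0,0,0,0,1,0.8,0.7,0,0,0,0,1]'
python3 -m pendant '[0.6,0.9,0,0,0,0,1,0.6,0.9,0,0,0,0,1,0.6,0.9,0,0,0,0,1,0.6,0.9,0,0,0,0,1,0.6,0.9,0,0,0,0,1,0.6,0.9,0,0,0,0,1,0.3,0.4,0,0,0,0,1,0,0,0,0,0,0,1]'
python3 - <<'E'
from h import *
a=capture("top")[190:310,290:410,::-1]; b=capture("scene")[170:290,230:390,::-1]
cv2.imwrite("pics/end.png",np.hstack([cv2.resize(x,None,fx=2.8,fy=2.8,interpolation=cv2.INTER_CUBIC) for x in(a,b)]))
E
```

```text
time: 12.25
tool_pos: [571.0, -65.6, 108.3]
tcp_rot: [3.141, 0.0, 2.833]
contact_force: [-1.8, -0.3, 3.4]
grip_width: 0.2
finger_force: 1.9
time: 13.45
tool_pos: [440.5, 140.5, 212.9]
tcp_rot: [3.141, 0.0, 2.833]
contact_force: [0.1, 0.0, 0.6]
grip_width: 0.2
finger_force: 0.0
time: 14.25
tool_pos: [382.0, 342.1, 212.7]
tcp_rot: [-3.142, -0.0, 2.836]
contact_force: [-0.7, -0.8, 0.5]
grip_width: 0.6
finger_force: 0.0
```

View pics/end.png

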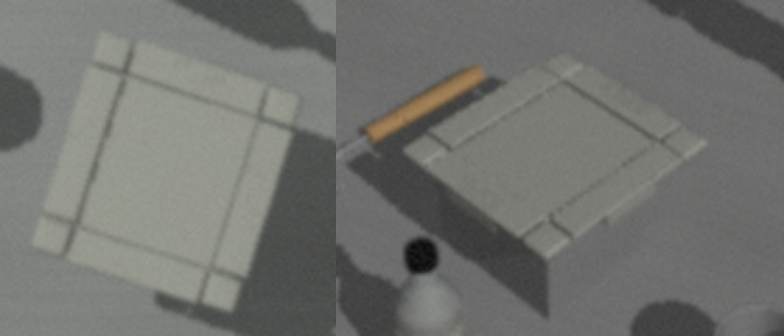

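Both views show all four sections flush and evenly lit, with the pan where it was and the bystanders untouched.

```bash
python3 -c "
from plant import *
print(close_job())"
```

```text
the job is handed in; nothing more can be done
None
```

I pressed all four rim sections shut, and the final pictures show them flush with the pan in place and the visible bystanders undisturbed; the job is handed in, but no verdict came back.

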